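# Turn over the sold-out leaf of the coffee board

### The job

The coffee on the wider leaf of the two-leaf board on the counter is sold out: push that leaf up from under its free edge, over the spine and down until it lies flat on the other side, then leave it. Push it gently with the fingers - do not pinch, grip or fling it - and leave the narrower leaf lying as it is, the stand where it stands and the other things on the counter alone.

Things in the scene. Friction and masses are not known exactly. Their poses are not given: they have to be found in the camera images.
- stand: Loose oak-ply stand (2.2 kg, rubber feet), 236 (x) x 210 (y) x 93 mm high, with two 6 mm ply leaves side by side on a steel pin (the spine). Origin under its centre; x along the spine, away from the robot at yaw 0, z up. The leaves start on its -y side: the wider at x -104 to 20 mm, the narrower at x 28 to 104 mm. Faces: card with a dark round chip; backs: bare ply.
- pin (a point): Point on the pin's axis at mid-width of the wider leaf, 80.5 mm above the counter; axes as the stand's (x along the pin). The leaves reach from 12 to 155 mm from the pin.
- rest (a point): Middle of the landing side's flat rest (its top 75 mm high, y 20 to 105 mm in the stand's frame, 2.5 mm rubber bumpers on it), level with mid-width of the wider leaf. The -y side has the same rest. Flat leaves overhang their rest by 50 mm; under the overhang the counter is free (an 18 mm foot board ends 100 mm from the pin).
- leaf_wide (a joint): Angle of the wider leaf (124 mm along the pin, 143 mm long, 6 mm thick, 0.11 kg): 0 = flat on the -y side, pi/2 upright, pi = flat on the +y side (its stop). Starts flat or up to 0.35 ajar. The hinge is stiff: the leaf stays where it is left; about 2 N at its free edge moves it. Flat, its upper face is 83.5 mm and its under face 77.5 mm above the counter.
- wide_edge (a point): Middle of the wider leaf's free edge, 155 mm from the pin, in the middle of its thickness; turns with the leaf.
- leaf_narrow (a joint): Angle of the narrower leaf (76 mm along the pin, otherwise alike), 0 = flat on the -y side, where it stays.
- bottle: Pump bottle, 62 mm across, 172 mm high; origin under its centre. Bystander.
- tumbler: Clear tumbler, 76 mm across, 105 mm high; origin under its centre. Bystander.
- jug: Straight-sided steel jug with a handle, 80 mm across (handle out to about 70 mm from the centre), 100 mm high; origin under its centre. Bystander.

How it is judged (in metres and radians):
At the end, for the whole second after the job is handed in: The wider leaf lies flat on the +y side (within 0.07 rad, 4 degrees, of its stop) and at rest, the narrower leaf still lies flat on the -y side (within 0.06 rad), the stand is within 20 mm of where it stood and the bottle, tumbler and jug within 15 mm (value of joint leaf_wide above 3.07 rad and velocity of joint leaf_wide between -0.05 and 0.05 rad/s and value of joint leaf_narrow below 0.06 rad and distance of stand from where it was at the start of the episode below 0.02 m and linear speed of stand below 0.01 m/s and distance of each of bottle, tumbler, jug from where it was at the start of the episode below 0.015 m); the robot touches nothing.
It fails at once if the stand is shoved, lifted or tipped (more than 20 mm or 5 degrees) (distance of stand from where it was at the start of the episode above 0.02 m or angle between stand's own z axis and vertical above 0.09 rad).
It fails at once if the narrower leaf is raised (more than 0.2 rad) (value of joint leaf_narrow above 0.2 rad).
It fails at once if the wider leaf is flung or slammed (faster than 4 rad/s) (velocity of joint leaf_wide above 4 rad/s or velocity of joint leaf_wide below -4 rad/s).
It fails at once if the wider leaf is pinched on the way (more than 20 N from the fingers between the two sides) or pressed hard (more than 50 N) (contact force between the fingers and leaf_wide above 50 N or (contact force between the fingers and leaf_wide above 20 N and value of joint leaf_wide between 0.4 and 2.9 rad)).
It fails at once if a bystander is pushed, lifted or knocked (more than 15 mm) (distance of any of bottle, tumbler, jug from where it was at the start of the episode above 0.015 m).
It also fails if it takes over 48 s, if anything falls off the work surface, if the arm or the gripper's body presses on something with over 40 N, if the wrist force passes 120 N, or if a joint passes its speed limit or range.

### The arm

A 6-joint arm with a two-finger parallel gripper is mounted at the origin on the work surface. World frame = base frame: x ahead of the robot, y to its left, z up, the work surface at z = 0. Lengths are in mm, angles in rad, forces in N, time in s.
With the tool pointing down it reaches from about 350 to 975 mm from the base axis. Payload 7.1 kg.
Tool frame: the origin (TCP) lies on the front face of the gripper's body, between the roots of the fingers; the fingertips stand 80 mm ahead of it and the grasp point (between the pads) lies 61 mm ahead of it (env.tips_ahead is the distance from the TCP to the fingertips, in mm); z points along the fingers, y is the line along which they close (so a half turn about z gives the same grasp; the last joint's range is limited). The gripper opens to 88 mm and grips with 3 to 60 N. Pads are 20 mm wide; open, the fingers measure 115 mm over their backs; the gripper's body (75 mm by 178 mm) begins 61 mm behind the grasp point.
Start: joints at [-1.249, 0.423, 1.63, -0, 1.089, -0.019], TCP at [208.918, -589.032, 302.675] pointing down, gripper open.
Joint ranges: [-3, 3], [-0.9, 2.11], [0.09, 2.58], [-1.31, 4.45], [0.11, 2.69], [-2.54, 2.54]. Speed limits (rad/s): [2.39, 2.39, 3.01, 3.14, 3.14, 3.14].

### API

Orientations are given as a unit quaternion [x, y, z, w].
In Python, from station import env, set_gripper, viewer, workorder gives the robot as it stands. Calls block until the motion is done:
- env.reach(position, orientation): joint-space move of the TCP to a pose.
- env.move_l(position, rot=None, rate=150, f_stop=None): straight line of the TCP; rot=None keeps the orientation; rate is the mean speed in mm/s. With f_stop (N) it stops when the force on the tool has changed by that much, and returns True; else False.
- env.move_joints(angles): joint-space move.
- set_gripper(opening): finger opening in mm; the grip force is fixed at half the most; returns when the fingers have stopped.
- env.hold(seconds).
- env.ik(position, orientation): joint angles nearest the present ones, or None.
- env.read_state(): the state.
- viewer.camera(name): name is "scene" or "side" or "wrist"; returns the picture (480x640x3 uint8, blue, green, red); there is no depth.
- viewer.camera_params(name): a dict with "fx", "fy", "cx", "cy" (pixels), "pose" (4x4, takes a point from camera to world coordinates); the wrist camera has in their place "tool_from_camera" (4x4, takes a point from camera to tool coordinates, whose origin is the TCP and whose axes are the flange's). Camera axes: x right, y up, looking along -z (the intrinsics and any distortion apply to the point x, -y, -z); pixel columns grow to the right and rows downward; lengths in mm; the calibration is good to about 2 mm. A picture is of the moment at which its call begins: read the wrist's pose just before it. camera_params takes no time and is no camera call.
A pose or a line that the arm cannot do raises env.IKError and nothing moves.
- workorder.sign_off(): hands the job in; it is judged then, once.
The state is a dict: "time_s": time; "qpos": joint angles; "dq": joint speeds; "tau": joint torques, N m; "tool_pos": TCP position; "orientation": TCP orientation; "force": force on the tool from outside, world axes, zero at the start; "wrist_torque": the same for the moment, N m; "width": finger opening in mm; "grip_force": force on a finger pad.
Only numpy, scipy, OpenCV 4.12 (cv2) and the standard library are available. Lean on these libraries where they do the work, as an engineer would, in place of code of your own. Each camera call takes 0.05 s, during which the arm holds its last target. There are 200 camera calls.

## Working session

There is one attempt and no reset: what is moved stays moved. The work goes in short steps, each a Python script; the robot and the scene stay as the last script left them, time stands still between calls to the robot, and variables do not carry over. Pictures are saved under pics/ and viewed, at most 10 in all, crops included, and the job is handed in when it is done.

```bash
ls; mkdir -p pics
python3 - <<'E'
from station import env, viewer
import cv2,numpy as np
for n in ("scene","side"):
    cv2.imwrite(f"pics/{n}0.png",viewer.camera(n)); p=viewer.camera_params(n); print(n,{k:(np.round(v,3).tolist()) for k,v in p.items()})
print(viewer.camera_params("wrist")); s=env.read_state(); print(s["time_s"],s["orientation"])
E
```

```text
pics
scene {'fx': 486.893, 'fy': 486.893, 'cx': 321.414, 'cy': 242.63, 'pose': [[0.604, -0.605, 0.519, 1000.366], [0.797, 0.457, -0.395, -229.612], [0.002, 0.652, 0.758, 708.118], [0.0, 0.0, 0.0, 1.0]]}
side {'fx': 560.604, 'fy': 560.604, 'cx': 319.489, 'cy': 240.414, 'pose': [[-0.779, 0.395, -0.487, 111.548], [-0.627, -0.478, 0.615, 679.391], [0.01, 0.784, 0.62, 694.602], [0.0, 0.0, 0.0, 1.0]]}
{'fx': 362.8532303093524, 'fy': 362.8532303093524, 'cx': 318.02606984457026, 'cy': 244.62643251012187, 'tool_from_camera': array([[ 5.55518802e-04,  9.56774547e-01,  2.90830120e-01,
         7.90729602e+01],
       [ 9.99999838e-01, -4.95175068e-04, -2.81084404e-04,
        -1.21984805e+00],
       [-1.24922579e-04,  2.90830229e-01, -9.56774667e-01,
        -8.19407747e+01],
       [ 0.00000000e+00,  0.00000000e+00,  0.00000000e+00,
         1.00000000e+00]])}
0.1 [ 9.85519839e-01  1.69558876e-01 -9.52318908e-05 -6.52433593e-04]
```

View pics/scene0.png

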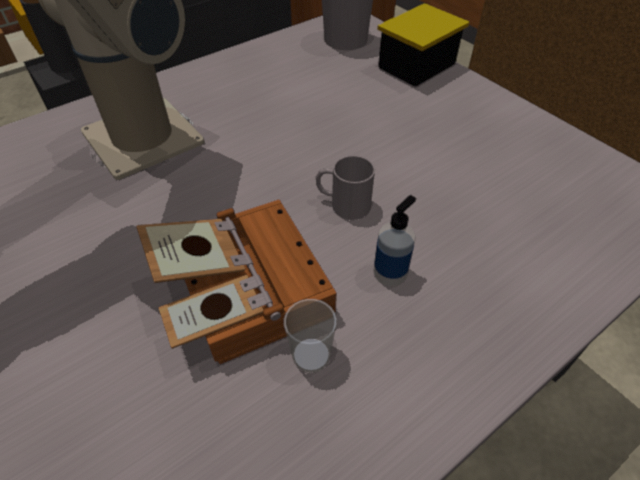

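View pics/side0.png

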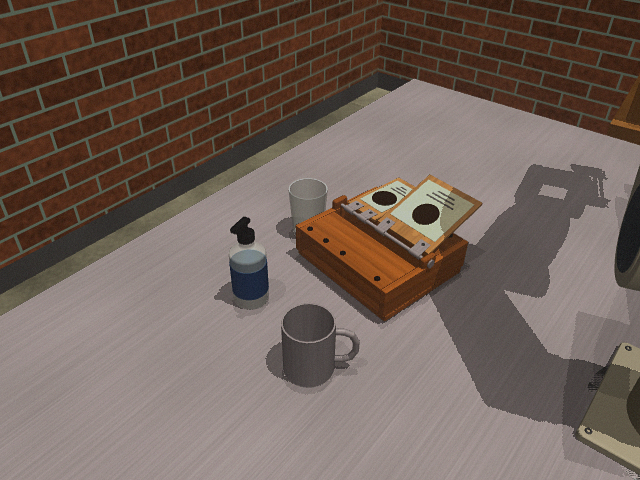

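Scene view: the wide leaf spans about (140,222)–(245,275) and is slightly ajar. The narrow leaf is at (162,300)–(265,345), tumbler (311,335), bottle (394,250) and jug (352,188). I'll zoom in on both views for corners.

Run:
```python
import cv2
for n,(x,y) in {"scene":(130,195),"side":(285,165)}.items():
    im=cv2.imread(f"pics/{n}0.png")[y:y+170,x:x+220]
    im=cv2.resize(im,None,fx=3.5,fy=3.5,interpolation=cv2.INTER_CUBIC)
    for i in range(0,220,20): cv2.putText(im,str(x+i),(int(i*3.5),10),0,.35,(0,255,255),1); cv2.line(im,(int(i*3.5),12),(int(i*3.5),20),(0,255,255),1)
    for i in range(0,170,20): cv2.putText(im,str(y+i),(0,int(i*3.5)+4),0,.35,(0,255,255),1)
    cv2.imwrite(f"pics/{n}1.png",im)
```

```text
(no output)
```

View pics/scene1.png

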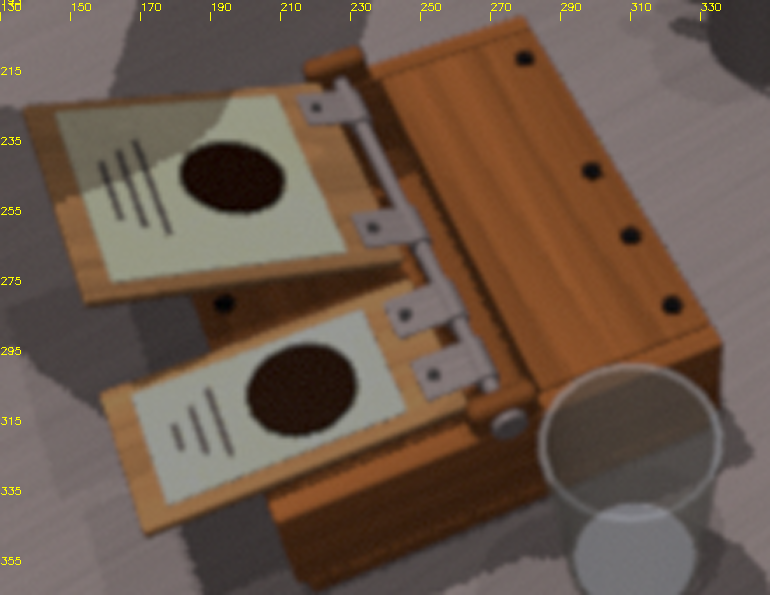

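View pics/side1.png

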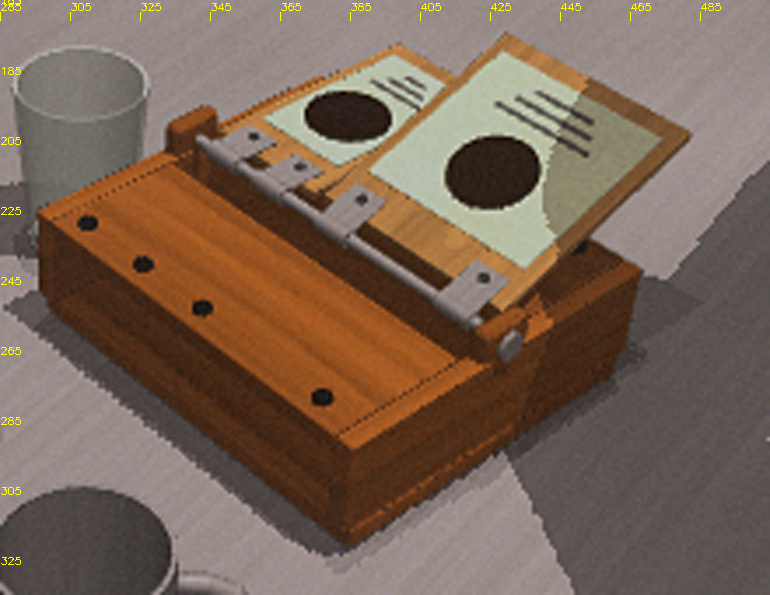

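Corners read off in full-image pixels:
- **Wide leaf free corners:** scene (137,226) and (154,281), side (482,204) and (430,175).
- **Pin ends:** scene (227,218) and (270,306), side (422,257) and (342,206).
- **+y rest outer corners:** scene (280,200) and (336,290), side (384,294) and (296,226).

Next I'll triangulate these.

```bash
cat > h.py <<'E'
import numpy as np
from station import env, viewer
P={n:viewer.camera_params(n) for n in("scene","side")}
def ray(n,u,v):
    p=P[n];T=np.array(p["pose"]);d=T[:3,:3]@[(u-p["cx"])/p["fx"],-(v-p["cy"])/p["fy"],-1]
    return T[:3,3],d/np.linalg.norm(d)
def plane(n,uv,z):
    o,d=ray(n,*uv);return o+d*(z-o[2])/d[2]
def tri(a,b):
    A=np.zeros((3,3));y=np.zeros(3);R=[ray("scene",*a),ray("side",*b)]
    for o,d in R:
        M=np.eye(3)-np.outer(d,d);A+=M;y+=M@o
    x=np.linalg.solve(A,y);return x,[np.linalg.norm((np.eye(3)-np.outer(d,d))@(x-o)) for o,d in R]
E
python3 - <<'E'
from h import *
np.set_printoptions(precision=1,suppress=True)
pts=dict(pin_n=((227.1,218.4),(421.6,257)),pin_f=((270,305.6),(342.1,205.6)),wn=((137.1,225.6),(482.1,203.6)),wf=((154.3,281.3),(429.9,175)),rn=((280,199.9),(384.1,293.6)),rf=((336.3,289.9),(296.4,225.6)))
X={}
for k,(a,b) in pts.items():
    X[k],e=tri(a,b);print(k,X[k],e[0])
for k,z,uvs in (("rest n",75,pts["rn"]),("rest f",75,pts["rf"])):
    print(k,plane("scene",uvs[0],z),plane("side",uvs[1],z))
print("narrow",plane("scene",(159.1,307.9),83),plane("scene",(172.3,347.9),83))
print("jug",plane("scene",(353.5,168),100),plane("side",(308,322),100))
print("tumb",plane("scene",(310,321.6),105),plane("side",(308,188),105))
print("bottle",plane("scene",(393,266),0),plane("side",(250,293),0))
a=X["rf"]-X["rn"];print("yaw",np.arctan2(a[1],a[0]));a=X["pin_f"]-X["pin_n"];print(np.arctan2(a[1],a[0]));a=X["wf"]-X["wn"];print(np.arctan2(a[1],a[0]))
E
```

```text
pin_n [428.8  -2.8  83.4] 1.3131189980009323
pin_f [626.6 -41.6  81.1] 1.7791636829204125
wn [ 397.7 -144.5  131.2] 0.29545765178143
wf [ 517.9 -169.4  131.3] 0.09797518972507016
rn [434.8 103.3  71.8] 0.04301955265062336
rf [659.4  58.6  74.9] 0.7570645850230524
rest n [437.6 101.6  75. ] [433.2 106.2  75. ]
rest f [660.  59.  75.] [658.7  58.2  75. ]
narrow [ 528.4 -179.7   83. ] [ 602.3 -193.7   83. ]
jug [472.1 248.1 100. ] [472.4 248.6 100. ]
tumb [696.8 -19.  105. ] [693.7 -17.4 105. ]
bottle [640.6 209.8   0. ] [658.  187.6   0. ]
yaw -0.19633805709191968
-0.19354075940414409
-0.20442701676425254
```

```bash
cat >> h.py <<'E'
from scipy.spatial.transform import Rotation as R
yaw=-0.198;O=np.array([527,-22.]);ux=np.array([np.cos(yaw),np.sin(yaw),0]);uy=np.array([-np.sin(yaw),np.cos(yaw),0]);uz=np.array([0,0,1.])
def pose(th,a,r=135,x=-50,dy=0,dz=0,gap=0,flip=1):
    t=np.cos(a)*uy-np.sin(a)*uz; xx=flip*(np.sin(a)*uy+np.cos(a)*uz)
    q=R.from_matrix(np.c_[xx,np.cross(t,xx),t]).as_quat()
    h=3+10*abs(np.cos(a-th))+gap
    y=-r*np.cos(th)-h*np.sin(th)+dy; z=80.5+r*np.sin(th)-h*np.cos(th)+dz
    p=np.r_[O,0]+x*ux+y*uy+z*uz-env.tips_ahead*t
    return p,q
def sched(th,a0=.4,a1=1.2): return a0+(a1-a0)*np.clip((th-.5)/2.3,0,1)
E
python3 - <<'E'
from h import *
np.set_printoptions(precision=2,suppress=True)
for f in (1,-1):
  for a0,a1 in((.4,1.2),(.7,1.3)):
    print(f,a0,a1)
    for th,dy in((.15,-110),(.15,0),(.8,0),(1.5,0),(2.2,0),(2.8,0),(3.1,0)):
        p,q=pose(th,sched(th,a0,a1),dy=dy,flip=f); print(th,p,env.ik(p,q))
E
```

```text
1 0.4 1.2
0.15 [ 415.21 -325.    119.28] [-0.98  0.92  1.64  0.72  1.6  -1.17]
0.15 [ 436.85 -217.15  119.28] [-0.84  0.87  1.8   0.83  1.47 -1.2 ]
0.8 [ 443.92 -181.89  207.25] [-0.77  0.65  1.88  0.83  1.45 -1.07]
1.5 [462.54 -89.11 268.84] [-0.56  0.4   1.98  0.81  1.25 -0.82]
2.2 [483.95  17.59 260.44] [-0.25  0.32  2.02  0.72  0.97 -0.53]
2.8 [497.08  83.05 203.39] [-0.02  0.4   2.02  0.56  0.74 -0.24]
3.1 [498.76  91.41 166.9 ] [-0.    0.47  2.03  0.61  0.66 -0.3 ]
1 0.7 1.3
0.15 [ 417.71 -312.57  140.82] [-0.92  0.76  1.74  0.63  1.36 -1.09]
0.15 [ 439.34 -204.72  140.82] [-0.77  0.7   1.89  0.75  1.23 -1.08]
0.8 [ 446.43 -169.38  224.45] [-0.69  0.51  1.93  0.72  1.25 -0.93]
1.5 [464.81 -77.78 279.92] [-0.46  0.31  1.98  0.66  1.12 -0.64]
2.2 [485.82  26.95 267.11] [-0.17  0.28  2.01  0.55  0.92 -0.32]
2.8 [498.54  90.35 206.3 ] [ 0.04  0.39  2.    0.4   0.73 -0.06]
3.1 [500.26  98.89 168.47] [ 0.05  0.46  2.01  0.44  0.65 -0.1 ]
-1 0.4 1.2
0.15 [ 415.21 -325.    119.28] [-0.98  0.92  1.64  0.72  1.6   1.98]
0.15 [ 436.85 -217.15  119.28] [-0.84  0.87  1.8   0.83  1.47  1.94]
0.8 [ 443.92 -181.89  207.25] [-0.77  0.65  1.88  0.83  1.45  2.07]
1.5 [462.54 -89.11 268.84] [-0.56  0.4   1.98  0.81  1.25  2.32]
2.2 [483.95  17.59 260.44] None
2.8 [497.08  83.05 203.39] None
3.1 [498.76  91.41 166.9 ] None
-1 0.7 1.3
0.15 [ 417.71 -312.57  140.82] [-0.92  0.76  1.74  0.63  1.36  2.05]
0.15 [ 439.34 -204.72  140.82] [-0.77  0.7   1.89  0.75  1.23  2.06]
0.8 [ 446.43 -169.38  224.45] [-0.69  0.51  1.93  0.72  1.25  2.22]
1.5 [464.81 -77.78 279.92] [-0.46  0.31  1.98  0.66  1.12  2.5 ]
2.2 [485.82  26.95 267.11] None
2.8 [498.54  90.35 206.3 ] None
3.1 [500.26  98.89 168.47] None
```

Run:
```python
from h import *
from station import set_gripper
import cv2
set_gripper(0)
p,q=pose(.12,.4,dy=-110,dz=120); env.reach(p,q)
p,q=pose(.12,.4,dy=-110); env.move_l(p,rate=150)
p,q=pose(.12,.4); print(env.move_l(p,rate=80,f_stop=4))
print(env.read_state()["force"])
for th in np.arange(.2,.81,.1):
    p,q=pose(th,sched(th)); s=env.move_l(p,q,rate=50,f_stop=12); print(round(th,2),s,np.round(env.read_state()["force"],1))
    if s: break
print(env.read_state()["time_s"])
im=np.hstack([viewer.camera("scene")[120:420,60:460],viewer.camera("side")[100:400,200:600]])
cv2.imwrite("pics/lift.png",im)
```

```text
False
[ 0.24728975  0.14175029 -0.59530946]
0.2 False [ 0.  -0.4  0.5]
0.3 False [ 0.2 -0.1  0.1]
0.4 False [ 0.1 -0.2 -0.1]
0.5 False [0.9 0.4 0.2]
0.6 False [ 0.  -0.4 -0.4]
0.7 False [-0.2 -0.3 -0. ]
0.8 False [-0.2  0.5 -0.8]
8.4167
```

View pics/lift.png

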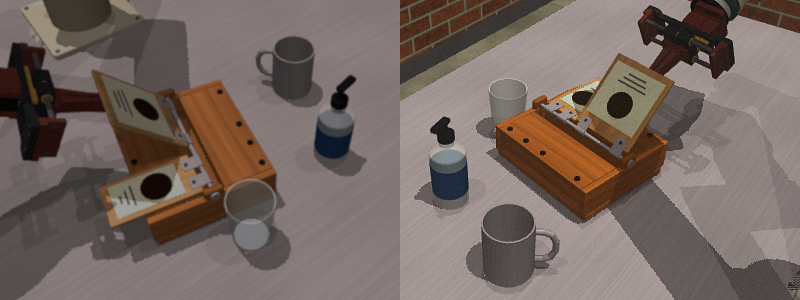

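The leaf has risen to about 0.8 rad, with the fingers behind its back. The narrow leaf and the other things haven't moved. I'll continue over the spine.

Run:
```python
from h import *
import cv2
for th in list(np.arange(.95,2.76,.15))+[2.85,2.95,3.03,3.08,3.12,3.16]:
    p,q=pose(th,sched(th)); s=env.move_l(p,q,rate=60,f_stop=12 if th<3 else 8); print(round(th,2),s,np.round(env.read_state()["force"],1))
    if s: break
print(env.read_state()["time_s"])
im=np.hstack([viewer.camera("scene")[120:420,60:460],viewer.camera("side")[100:400,200:600]])
cv2.imwrite("pics/over.png",im)
```

```text
0.95 False [ 0.2 -0.2  0.8]
1.1 False [-0.2 -0.4 -0.3]
1.25 False [-0.4  0.  -0.9]
1.4 False [-0.8  0.1  0. ]
1.55 False [ 0.9  0.2 -0.1]
1.7 False [-0.1  0.4 -0.4]
1.85 False [ 0.1 -0.9  0.4]
2.0 False [-0.3  0.5 -0.4]
2.15 False [-0.9  0.2  0.2]
2.3 False [ 0.1 -0.4  0.2]
2.45 False [0.3 0.1 0.8]
2.6 False [-0.3 -0.6  0. ]
2.75 False [-0.3 -0.1  1.1]
2.85 False [-0.4 -1.6  0.6]
2.95 False [-0.2  0.2  0.3]
3.03 False [-0.3 -0.2  0.7]
3.08 False [0.7 0.  0. ]
3.12 False [-0.2  0.4  0.4]
3.16 False [-5.8 -5.5 21.3]
17.3917
```

View pics/over.png

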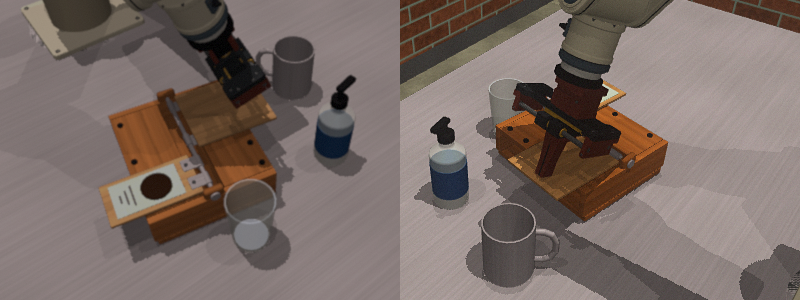

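The leaf is lying flat on the +y side, and the 21 N reaction shows it has reached its stop. I'll back off straight up and check.

Run:
```python
from h import *
import cv2
p=np.array(env.read_state()["tool_pos"]); env.move_l(p+[0,0,15],rate=40); env.move_l(p-120*uy+[0,0,150],rate=120)
print(env.read_state()["time_s"],env.read_state()["force"])
im=np.hstack([viewer.camera("scene")[120:420,60:460],viewer.camera("side")[100:400,200:600]])
cv2.imwrite("pics/end.png",im)
```

```text
19.7083 [ 0.9088112  -0.10637634 -0.14967164]
```

View pics/end.png

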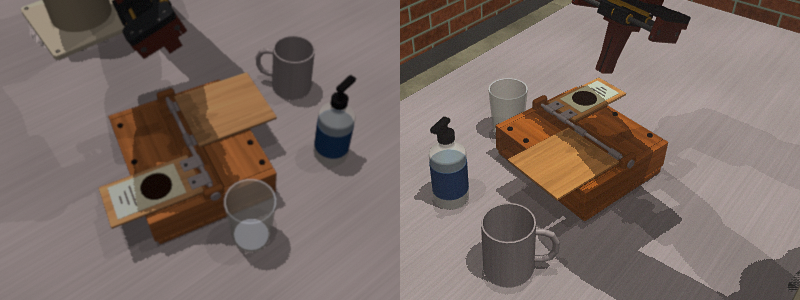

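The wide leaf lies flat, back up, on the +y side. The narrow leaf, stand, bottle, tumbler and jug are where they were, and the arm is clear.

```bash
python3 -c "
from station import workorder; print(workorder.sign_off())"
```

```text
the job is handed in; nothing more can be done
None
```

I pushed the wider leaf over the spine and it lies flat on the +y side. The narrower leaf, stand and bystanders look unmoved in the last pictures, and the job is handed in at about 20 s (no verdict was shown).

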